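# Clamp a worn whetstone and flatten it with a lapping block

### The arm

A 7-joint arm with a two-finger parallel gripper is mounted at the origin on the work surface. World frame = base frame: x ahead of the robot, y to its left, z up, the work surface at z = 0. Lengths are in m, angles in rad, forces in N, time in s.
With the tool pointing down it reaches from about 0.4 to 0.875 m from the base axis. Payload 19.3 kg.
Tool frame: the origin (TCP) lies between the finger pads; the fingertips stand 14 mm ahead of it and the grasp point (between the pads) lies 5 mm behind it (env.tip_reach is the distance from the TCP to the fingertips, in m); z points along the fingers, y is the line along which they close (so a half turn about z gives the same grasp; the last joint's range is limited). The gripper opens to 85 mm and grips with 20 to 120 N. Pads are 22 mm wide; open, the fingers measure 114 mm over their backs; the gripper's body (76 mm by 85 mm) begins 54 mm behind the grasp point. The pads swing forward as they close: fully open they stand 13 mm farther back than shut.
Start: joints at [-1.262, 0.521, -0.036, 1.599, 0.021, 1.021, -0.113], TCP at [0.231, 0.581, 0.245] pointing down, gripper open.
Joint ranges: [-2.91, 2.91], [-0.3, 2.13], [-1.5, 1.42], [0.17, 2.43], [-1.26, 4.41], [0.16, 1.93], [-2.52, 2.52]. Speed limits (rad/s): [1.89, 1.89, 2.39, 2.39, 3.01, 3.01, 3.01].

### API

Orientations are given as a unit quaternion [w, x, y, z].
In Python, from station import monitor, optics, close_job, env gives the robot as it stands. The module is installed in compiled form; this text tells all that it offers.
- The arm moves only by the shell command python3 -m jog 'ROWS' [FORCE]. ROWS is JSON, a list of rows, each a list of 3 entries, a list of its own where there are three numbers: the shift along the tool's x, y, z in mm, then the turn, a rotation vector about the tool's x, y, z in degrees, then the closure, from 0 (fully open) to 1 (shut). A call has 1 to 12 rows; each row is the pose to reach, as a shift and turn from the pose commanded when the call began, along the tool's axes at that moment; what a row does not reach only later rows make up. A row lasts 1/10 s, in which the tool goes at most 50 mm and 8.59 degrees, less where a joint would pass 70% of its speed; a pose out of reach is approached as far as the arm can. A call with a gripper value outside its range is refused whole. The fingers move at their own pace and stop on an object; FORCE is the grip in N (left out, the last holds). Time passes only in rows, so rows that repeat a pose let the fingers close. It gives the time, the measured TCP pose, the force, the opening and the grip force at its end, in the units of the state.
- monitor.get_state(): the state, without advancing time (a new reading comes with each control period).
- optics.grab_frame(name): name is "scene" or "top" or "wrist"; returns a dict with "frame" (384x512x3 uint8, red, green, blue), "range_z" (384x512 float32, m along the optical axis (not along the pixel's ray), 0 where there is no reading), "fx", "fy", "cx", "cy" (pixels), "extrinsics" (4x4, takes a point from camera to world coordinates). Camera axes: x right, y down, z forward; pixel columns grow to the right and rows downward; lengths in m; the calibration is good to about 2 mm. A picture is of the moment at which its call begins.
- close_job(): hands the job in; it is judged then, once.
The state is a dict: "clock": time; "joint_positions": joint angles; "qd": joint speeds; "tau": joint torques, N m; "ee_pos": TCP position; "ee_rot": TCP orientation; "wrist_force": force on the tool from outside, world axes, zero at the start; "moment": the same for the moment, N m; "gripper_width": finger opening in m; "grasp_force": force on a finger pad.
Only numpy, scipy, OpenCV 4.12 (cv2) and the standard library are available. Lean on these libraries where they do the work, as an engineer would, in place of code of your own. Each camera call takes 0.05 s, during which the arm holds its last target. There are 200 camera calls.

### The job

Shut the clamp lever all the way down so that the whetstone is held in its holder. Then take the lapping block from its slab, lay it flat on the stone at the fixed-stop end, and rub it along the stone to the lever end in one unbroken lengthwise stroke, pressing steadily with about one kilogram's weight (10 N), never slamming down, and lifting it only once it is over the lever end. Gently put the block back down on its slab, right way up, leaving the stone clamped and the crockery and bottle undisturbed.

Things in the scene. Friction and masses are not known exactly. Their poses are not given: they have to be found in the camera images.
- holder: Wooden holder fixed to the worktop, 250 mm long (x), 86 mm wide. Origin: under its middle; z up. -x end: fixed wooden stop 30 mm high, inner face at x = -101 mm. +x end: steel cam lever between two cheeks 38 mm high (x 96 to 136 mm, y +-37 to +-43 mm). Between 24 mm high rails the stone lies on a sprung bed 14 mm above the worktop that sinks 1 mm per 4 N (at most 8 mm).
- lever (a joint): Angle of the clamp lever about an axis along the holder's y: 0 = shut (arm level, pointing to the holder's +x, away from the stone), 1.57 = open (arm straight up). Stiff hinge (0.15 N m), stays where it is left. When shut its cam blocks the stone's end with about 1 mm play; closing it pushes the stone against the stop.
- lever_hinge (a point): The lever's axis, 120 mm from the holder's origin along its x and 26 mm above the worktop. The arm runs 105 mm out from here: a flat steel bar 24 mm wide and 8 mm thick, its outer 40 mm a black grip 34 mm wide and 10 mm thick.
- lever_tip (a point): Point in the middle of the lever's black grip, 100 mm from the hinge along the arm, 5 mm from the arm's end.
- whetstone: Grey whetstone, 200 (x) x 70 (y) x 25 mm (z) at its ends, 0.85 kg, lying loose in the holder, its x along the holder's x. Origin: centre of its underside. Its top is worn hollow lengthwise, roughly 3 to 5 mm lower in the middle than at the ends; across its width it is level.
- lapping_block: Lapping block, about 0.4 kg: dark flat plate 80 (x) x 60 (y) x 20 mm with a dark wooden ridge handle along its x on top, 76 long, 28 wide, 32 mm high (52 mm in all). Origin: centre of its flat sole; z up. Starts on its slab. For the stroke its x lies along the stone; its centre goes from 55 mm before to 55 mm past the stone's middle.
- rest_slab: Pale marble slab fixed to the worktop, 150 (x) x 120 (y) x 8 mm: the block's place. Origin: centre of its underside.
- mug: White mug, 80 mm across, 92 mm high, standing; origin at the centre of its underside. Leave alone.
- soap_bottle: Bottle, 60 mm across, 170 mm high, standing; origin at the centre of its underside. Leave alone.
- bowl: White bowl, 130 mm across, 55 mm high; origin at the centre of its underside. Leave alone.

How it is judged:
On the way, in this order (a step that is already met when the one before it is completed fails the run):
1. the clamp lever is shut (below 0.1 rad) with the stone in place, before the block touches the stone (value of joint lever below 0.1 rad and contact force between lapping_block and whetstone below 0.1 N and x of whetstone in the frame of holder below 0.003 m), for 0.2 s.
2. block centre 43 to 80 mm before the holder's middle (stop end), with the block flat on the stone, lever shut, pressing with 6 to 16 N (x of lapping_block in the frame of holder between -0.08 and -0.043 m and y of lapping_block in the frame of holder between -0.018 and 0.018 m and contact force between lapping_block and whetstone between 6 and 16 N and angle between lapping_block's own z axis and vertical below 0.15 rad and value of joint lever below 0.12 rad), for 0.1 s.
3. then 20 to 43 mm before the middle, with the block flat on the stone, lever shut, pressing with 6 to 16 N (x of lapping_block in the frame of holder between -0.043 and -0.02 m and y of lapping_block in the frame of holder between -0.018 and 0.018 m and contact force between lapping_block and whetstone between 6 and 16 N and angle between lapping_block's own z axis and vertical below 0.15 rad and value of joint lever below 0.12 rad), for 0.1 s.
4. then at the middle (-14 to 10 mm), with the block flat on the stone, lever shut, pressing with 6 to 16 N (x of lapping_block in the frame of holder between -0.014 and 0.01 m and y of lapping_block in the frame of holder between -0.018 and 0.018 m and contact force between lapping_block and whetstone between 6 and 16 N and angle between lapping_block's own z axis and vertical below 0.15 rad and value of joint lever below 0.12 rad), for 0.1 s.
5. then 16 to 38 mm past the middle, with the block flat on the stone, lever shut, pressing with 6 to 16 N (x of lapping_block in the frame of holder between 0.016 and 0.038 m and y of lapping_block in the frame of holder between -0.018 and 0.018 m and contact force between lapping_block and whetstone between 6 and 16 N and angle between lapping_block's own z axis and vertical below 0.15 rad and value of joint lever below 0.12 rad), for 0.1 s.
6. then 41 to 80 mm past the middle (lever end), with the block flat on the stone, lever shut, pressing with 6 to 16 N (x of lapping_block in the frame of holder between 0.041 and 0.08 m and y of lapping_block in the frame of holder between -0.018 and 0.018 m and contact force between lapping_block and whetstone between 6 and 16 N and angle between lapping_block's own z axis and vertical below 0.15 rad and value of joint lever below 0.12 rad), for 0.1 s.
At the end, for the whole second after the job is handed in: The lever is shut (below 0.12 rad); the stone lies flat in the holder against its stop (within 5 mm); the lapping block stands sole down on the slab at rest, its centre within 60 mm (slab's x) and 50 mm (slab's y) of the slab's centre (value of joint lever below 0.12 rad and x of whetstone in the frame of holder between -0.006 and 0.004 m and y of whetstone in the frame of holder between -0.005 and 0.005 m and z of whetstone in the frame of holder below 0.0165 m and angle between whetstone's own z axis and vertical below 0.03 rad and x of lapping_block in the frame of rest_slab between -0.06 and 0.06 m and y of lapping_block in the frame of rest_slab between -0.05 and 0.05 m and height (world z) of lapping_block between 0.005 and 0.011 m and angle between lapping_block's own z axis and vertical below 0.06 rad and linear speed of lapping_block below 0.01 m/s); the robot touches nothing.
It fails at once if the block presses the stone with more than 35 N (slammed) (contact force between lapping_block and whetstone above 35 N).
It fails at once if the block is lifted clear of the stone (by more than about 6 to 9 mm, yet under 50 mm) over the stone's middle 60 mm (x of lapping_block in the frame of holder between -0.03 and 0.03 m and y of lapping_block in the frame of holder between -0.03 and 0.03 m and z of lapping_block in the frame of holder between 0.046 and 0.085 m).
It fails at once if the block is dropped or slammed on the slab (over 100 N) (contact force between lapping_block and rest_slab above 100 N).
It fails at once if the mug, bottle or bowl is moved by more than 30 mm (distance of any of mug, soap_bottle, bowl from where it was at the start of the episode above 0.03 m).
It also fails if it takes over 72 s, if anything falls off the work surface, if the arm or the gripper's body presses on something with over 40 N, if the wrist force passes 120 N, or if a joint passes its speed limit or range.

## Working session

There is one attempt and no reset: what is moved stays moved. The work goes in short steps, Python scripts to look and compute and a shell command to move; the robot and the scene stay as the last step left them, time stands still between calls to the robot, and variables do not carry over. Pictures are saved under pics/ and viewed, at most 10 in all, crops included, and the job is handed in when it is done.

```bash
mkdir -p pics
cat > h.py <<'E'
import numpy as np, cv2
from station import monitor, optics, close_job, env
from scipy.spatial.transform import Rotation as R
def grab(n):
    d=optics.grab_frame(n); z=d["range_z"]; v,u=np.indices(z.shape)
    P=np.stack([(u-d["cx"])/d["fx"]*z,(v-d["cy"])/d["fy"]*z,z],-1)
    T=np.array(d["extrinsics"]); W=P@T[:3,:3].T+T[:3,3]; W[z==0]=np.nan
    return d["frame"],W
def save(n,f): cv2.imwrite("pics/"+n,f[...,::-1])
def tool():
    s=monitor.get_state(); q=s["ee_rot"]
    return np.array(s["ee_pos"]),R.from_quat([q[1],q[2],q[3],q[0]])
E
python3 - <<'E'
from h import *
for n in("top","scene"):
    f,W=grab(n); save(n+"1.png",f); np.save(n+"1.npy",W)
s=monitor.get_state(); print(s); print(tool()[1].as_matrix().round(3), env.tip_reach)
E
```

```text
{'clock': 0.1, 'joint_positions': array([-1.26220119,  0.52195652, -0.03633666,  1.59992398,  0.02119486,
        1.02110793, -0.1127896 ]), 'qd': array([-0.00034974, -0.00155605, -0.00013465, -0.00315696,  0.00010448,
       -0.00061768, -0.00025227]), 'tau': array([ 3.39421720e-03, -9.28480339e+01,  1.98367462e+00, -3.70531440e+01,
        1.80755829e-02,  5.37299726e-03, -1.39455346e-05]), 'ee_pos': array([0.23104644, 0.58042603, 0.24479154]), 'ee_rot': array([-6.48594255e-05,  1.88265160e-01,  9.82118106e-01, -5.01347366e-04]), 'wrist_force': array([-0.29489347,  0.1900904 ,  0.06660208]), 'moment': array([-0.01474472,  0.04210322, -0.04495231]), 'grasp_force': 0.0, 'gripper_width': 0.08547450994350708}
[[-0.929  0.37  -0.   ]
 [ 0.37   0.929 -0.001]
 [-0.    -0.001 -1.   ]] 0.014
```

View pics/top1.png

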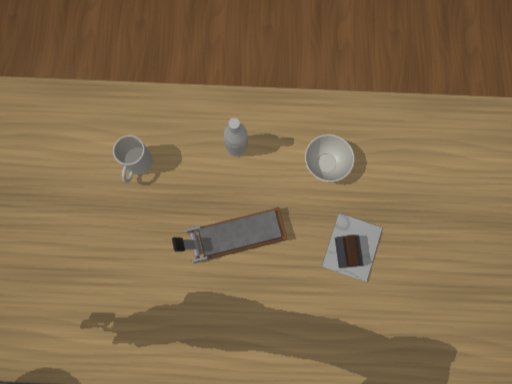

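View pics/scene1.png

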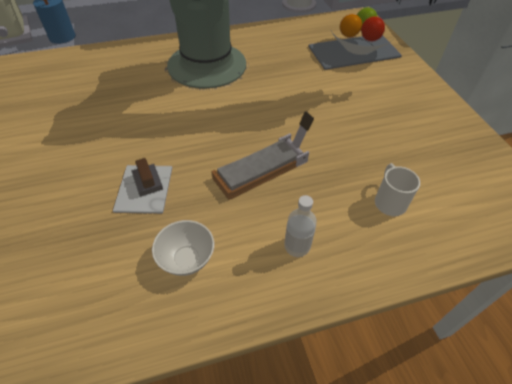

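The top view shows the holder around (240,235) with the lever end on the left and its grip at (178,244). The block is at (349,251) on the slab at (352,247), the bowl at (330,160), the bottle at (236,138) and the mug at (132,155). The scene view shows the lever partly open.

Run:
```python
from h import *
W=np.load("top1.npy"); f=cv2.imread("pics/top1.png")
for n,(u,v) in dict(table=(300,300),holder=(240,235),grip=(178,244),block=(349,251),bowl=(330,160),bottle=(234,125),mug=(132,155),slab=(365,235),corner0=(0,0),c1=(511,383)).items(): print(n,W[v,u].round(4))
def rect(n,u0,u1,v0,v1,z0,z1):
    P=W[v0:v1,u0:u1].reshape(-1,3); P=P[(P[:,2]>z0)&(P[:,2]<z1)]
    r=cv2.minAreaRect((P[:,:2]*1000).astype(np.float32)); print(n,len(P),r,'zmed',np.median(P[:,2]).round(4))
    return P
rect("slab",310,395,205,290,.004,.013)
rect("blockall",310,395,205,290,.018,.07)
rect("handle",310,395,205,290,.05,.07)
rect("stone",200,290,205,265,.029,.045)
rect("holder",185,295,200,270,.015,.045)
P=rect("lever",165,215,225,265,.048,.2); print(P.round(3)[::max(1,len(P)//25)])
for n,b in dict(mug=(100,165,125,190),bottle=(215,255,105,165),bowl=(295,365,125,190)).items(): rect(n,*b,.03,.3)
S=np.load("scene1.npy"); P=S[100:165,275:325].reshape(-1,3); P=P[(P[:,2]>.06)&(P[:,2]<.2)]
print("scene lever",len(P)); print(P.round(3)[::max(1,len(P)//25)])
for n,(u,v) in dict(block=(145,170),stone=(258,165),grip=(306,121),fingers=(205,35)).items(): print(n,S[v,u].round(4))
```

```text
table [ 0.3624 -0.1336  0.0009]
holder [0.5171 0.0261 0.0412]
grip [0.4806 0.1672 0.119 ]
block [ 0.4865 -0.2455  0.0614]
bowl [ 0.7363 -0.208   0.0077]
bottle [0.7615 0.0489 0.1689]
mug [0.7261 0.3309 0.0107]
slab [ 0.5349 -0.3001  0.0084]
corner0 [ 1.7563  1.3264 -0.7617]
c1 [ 0.1862 -0.6549  0.0008]
slab 2135 ((505.0288391113281, -268.8951416015625), (218.9352264404297, 229.74176025390625), 2.3851242065429688) zmed 0.0086
blockall 764 ((491.3941955566406, -253.4091796875), (79.8511734008789, 61.38896942138672), 7.993941783905029) zmed 0.0433
handle 361 ((491.405029296875, -253.47784423828125), (75.82124328613281, 29.051891326904297), 8.276110649108887) zmed 0.0606
stone 2311 ((524.793212890625, 26.676048278808594), (84.80281829833984, 226.14654541015625), 16.601680755615234) zmed 0.0371
holder 2997 ((522.413818359375, 36.78227996826172), (87.26261901855469, 247.95863342285156), 16.73275375366211) zmed 0.0363
lever 240 ((484.8302917480469, 161.56298828125), (32.42366409301758, 36.00830078125), 16.743213653564453) zmed 0.1036
[[0.496 0.182 0.124]
 [0.5   0.166 0.095]
 [0.496 0.166 0
[... 866 characters left out ...]
7) zmed 0.0474
scene lever 277
[[0.467 0.166 0.127]
 [0.476 0.171 0.127]
 [0.466 0.163 0.114]
 [0.475 0.164 0.118]
 [0.473 0.163 0.113]
 [0.471 0.158 0.109]
 [0.495 0.177 0.124]
 [0.493 0.173 0.12 ]
 [0.489 0.167 0.115]
 [0.486 0.163 0.111]
 [0.478 0.159 0.102]
 [0.473 0.157 0.094]
 [0.497 0.176 0.11 ]
 [0.5   0.172 0.11 ]
 [0.497 0.171 0.105]
 [0.497 0.168 0.102]
 [0.499 0.168 0.101]
 [0.496 0.167 0.094]
 [0.501 0.165 0.096]
 [0.493 0.167 0.085]
 [0.48  0.148 0.071]
 [0.482 0.15  0.069]
 [0.487 0.151 0.07 ]
 [0.494 0.154 0.072]
 [0.489 0.149 0.062]
 [0.499 0.154 0.062]]
block [ 0.4972 -0.2499  0.0629]
stone [0.5308 0.0267 0.0355]
grip [0.4855 0.1663 0.1125]
fingers [ 0.0873 -0.0099  0.1582]
```

Run:
```python
from h import *
W=np.load("top1.npy"); S=np.load("scene1.npy")
a=np.deg2rad(106.73); d=np.array([np.cos(a),np.sin(a)]); e=np.array([-d[1],d[0]]); C=np.array([.5224,.0368])
def loc(W):
    P=W.reshape(-1,3); P=P[np.isfinite(P[:,0])]; q=P[:,:2]-C; return np.c_[q@d,q@e,P[:,2]]*1000
for n,L in(("top",loc(W)),("scene",loc(S))):
    b=(abs(L[:,1])<60)&(abs(L[:,0])<240)&(L[:,2]>5); L=L[b]
    ends=L[(abs(L[:,1])<30)&(L[:,2]>18)&(L[:,0]<0)]; print(n,"min x",np.sort(ends[:,0])[:8].round(1))
    m=L[(abs(L[:,0])<80)&(L[:,2]>18)]; print("y ext",np.percentile(m[:,1],[0.5,99.5]).round(1), "rails",np.median(m[abs(m[:,1])>38][:,2]).round(1))
    ch=L[(abs(L[:,1])>34)&(L[:,2]>31)&(L[:,0]>80)]; 
    if len(ch): print("cheeks x",np.percentile(ch[:,0],[1,99]).round(1),"y",ch[:,1].min().round(1),ch[:,1].max().round(1))
    for x in range(-125,125,10):
        p=L[(abs(L[:,0]-x)<5)&(abs(L[:,1])<28)]; 
        if len(p): print(x,len(p),np.median(p[:,2]).round(2),np.ptp(p[:,2]).round(1),end=' | ')
    g=L[(L[:,2]>48)&(L[:,0]>80)]; print("\nlever y",g[:,1].min().round(1),g[:,1].max().round(1),"top",g[:,2].max().round(1))
    for z in range(50,135,8):
        p=g[abs(g[:,2]-z)<4]
        if len(p): print(z,len(p),p[:,0].min().round(1),p[:,0].max().round(1),end=' | ')
    print()
SL=W.reshape(-1,3); SL=SL[np.isfinite(SL[:,0])]
m=((W[...,2]>.005)&(W[...,2]<.012)).astype(np.uint8); m[:, :310]=0; m=cv2.morphologyEx(m,cv2.MORPH_OPEN,np.ones((5,5)))
P=W[200:300][m[200:300]>0]; print("slab",cv2.minAreaRect((P[:,:2]*1000).astype(np.float32)))
p,_=tool(); q=p[:2]-C; print("tcp in holder",q@d,q@e,p[2])
```

```text
top min x [-124.  -123.7 -123.5 -123.5 -123.4 -123.2 -123.  -123. ]
y ext [-41.7  41.9] rails 24.7
cheeks x [ 83.1 123.7] y -43.6 42.7
-125 31 31.39 28.1 | -115 78 30.87 17.5 | -105 80 39.33 8.7 | -95 87 39.02 10.0 | -85 87 37.97 11.3 | -75 85 37.84 9.8 | -65 84 37.26 9.1 | -55 87 36.64 10.8 | -45 85 36.82 9.0 | -35 84 36.49 9.6 | -25 83 35.52 9.8 | -15 84 35.69 10.1 | -5 88 36.17 9.1 | 5 85 35.53 9.2 | 15 85 36.2 10.6 | 25 86 36.65 9.8 | 35 86 36.66 10.6 | 45 87 37.36 9.9 | 55 87 37.86 9.8 | 65 84 37.9 8.7 | 75 88 39.09 9.1 | 85 89 39.54 10.1 | 95 40 19.62 29.8 | 105 97 32.91 27.0 | 115 85 45.7 45.3 | 
lever y -16.1 16.3 top 129.6
50 15 112.3 116.2 | 58 18 114.5 119.0 | 66 11 118.5 121.5 | 74 17 119.4 124.1 | 82 18 122.2 127.6 | 90 11 126.2 128.6 | 98 22 128.2 133.7 | 106 29 129.1 139.1 | 114 21 133.0 138.4 | 122 55 135.9 148.3 | 130 23 138.9 147.6 | 
scene min x [-124.9 -124.7 -124.7 -124.5 -124.4 -124.3 -124.3 -124.3]
y ext [-41.3  36.8] rails 23.5
cheeks x [ 84.1 123.4] y -42.5 44.1
-125 95 23.8 28.9 | -115 63 31.68 16.6 | -105 91 39.54 19.1 | -95 69 39.66 5.5 | -85 66 38.96 5.9 | -75 66 38.0 6.7 | -65 59 37.66 5.3 | -55 65 37.26 5.8 | -45 59 37.31 6.1 | -35 68 36.98 6.7 | -25 65 36.91 4.3 | -15 59 36.71 6.2 | -5 62 36.8 6.8 | 5 59 36.7 5.0 | 15 64 36.99 7.2 | 25 57 37.1 5.6 | 35 61 37.47 6.4 | 45 58 37.98 6.4 | 55 59 38.31 5.8 | 65 65 39.02 6.7 | 75 58 39.69 5.4 | 85 58 40.22 6.6 | 95 2 27.76 0.5 | 105 104 33.96 20.5 | 115 87 52.62 41.9 | 
lever y -17.4 17.8 top 128.4
50 18 111.9 120.6 | 58 25 111.7 128.1 | 66 25 117.1 129.9 | 74 27 119.2 131.6 | 82 23 123.0 132.7 | 90 25 124.6 134.4 | 98 33 127.0 134.6 | 106 37 128.7 140.8 | 114 39 131.1 143.5 | 122 44 136.2 147.8 | 130 15 137.1 143.4 | 
slab ((503.858154296875, -268.3894348144531), (113.98387908935547, 149.28085327148438), 72.82366943359375)
tcp in holder 0.6044849913499477 0.12253184262694083 0.24479153862880282
```

```bash
cat >> h.py <<'E'
a=np.deg2rad(106.73); D=np.array([np.cos(a),np.sin(a)]); E_=np.array([-D[1],D[0]]); C=np.array([.5260,.0248])
def rep():
    p,r=tool(); s=monitor.get_state(); q=(p[:2]-C)*1000; m=r.as_matrix()
    print("t",round(s["clock"],2),"holder xyz mm",round(q@D,1),round(q@E_,1),round(p[2]*1000,1),"yaw",np.rad2deg(np.arctan2(m[1,0],m[0,0])).round(2),"tz",m[:,2].round(3),"F",np.round(s["wrist_force"],1),"w",round(s["gripper_width"],4),"g",round(s["grasp_force"],1),"world",p.round(4),"q7",round(s["joint_positions"][6],2))
E
python3 -m jog '[[[-414,-325,0],[0,0,51.6],1],[[-414,-325,0],[0,0,51.6],1],[[-414,-325,0],[0,0,51.6],1],[[-414,-325,0],[0,0,51.6],1],[[-414,-325,0],[0,0,51.6],1],[[-414,-325,0],[0,0,51.6],1],[[-414,-325,0],[0,0,51.6],1],[[-414,-325,0],[0,0,51.6],1],[[-414,-325,0],[0,0,51.6],1],[[-414,-325,0],[0,0,51.6],1],[[-414,-325,0],[0,0,51.6],1],[[-414,-325,0],[0,0,51.6],1]]'
python3 -c "from h import *; rep()"
```

```text
clock: 1.3
ee_pos: [0.497, 0.1217, 0.2452]
ee_rot: [0.001, 0.599, 0.801, -0.0]
wrist_force: [-1.0, 0.6, 0.2]
gripper_width: -0.0002
grasp_force: 0.0
t 1.3 holder xyz mm 101.2 -0.1 245.2 yaw 106.38 tz [ 0.    -0.001 -1.   ] F [-1.   0.6  0.2] w -0.0002 g 0.0 world [0.497  0.1217 0.2452] q7 0.06
```

```bash
python3 -m jog '[[[0,0,50],[0,0,0],1],[[0,0,100],[0,0,0],1],[[0,0,126],[0,0,0],1],[[0,0,126],[0,0,0],1],[[15,0,124],[0,0,0],1],[[28,0,123],[0,0,0],1],[[42,0,129],[0,0,0],1],[[55,0,137],[0,0,0],1],[[66,0,147],[0,0,0],1],[[75,0,158],[0,0,0],1],[[81,0,168],[0,0,0],1],[[85,0,178],[0,0,0],1]]' >/dev/null
python3 -c "from h import *; rep()"
python3 -m jog '[[[2,0,10],[0,0,0],1],[[3,0,16],[0,0,0],1],[[4,0,20],[0,0,0],1],[[4,0,22],[0,0,0],1],[[4,0,22],[0,0,0],1]]' >/dev/null
python3 - <<'E'
from h import *
rep(); f,W=grab("scene"); save("lev.png",cv2.resize(f[90:210,180:340],None,fx=4,fy=4))
E
```

```text
t 2.5 holder xyz mm 190.9 0.3 66.2 yaw 106.71 tz [-0.001 -0.    -1.   ] F [-0.3  1.3  2.7] w -0.0002 g 1.3 world [0.4708 0.2075 0.0662] q7 0.01
t 3.0 holder xyz mm 193.9 0.2 45.2 yaw 106.67 tz [-0. -0. -1.] F [-0.2 -0.   0.7] w 0.0004 g 0.0 world [0.47   0.2104 0.0452] q7 0.01
```

View pics/lev.png

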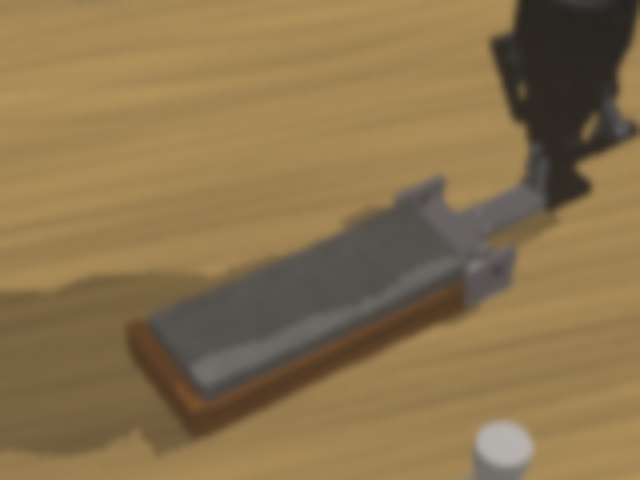

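The picture shows the lever nearly level, with its arm at (500,210) and the fingers on the grip at (565,190). The stone sits in the holder. I'll press a little further until the force builds up against the end stop.

```bash
for i in 1 2; do python3 -m jog '[[[0,0,2],[0,0,0],1],[[0,0,2],[0,0,0],1],[[0,0,2],[0,0,0],1]]' >/dev/null
python3 -c "from h import *; rep()";done
```

```text
t 3.35 holder xyz mm 194.0 -0.3 44.4 yaw 106.66 tz [ 0.001  0.001 -1.   ] F [-6.2 -3.3 27.8] w -0.0 g 13.4 world [0.4704 0.2107 0.0444] q7 0.01
t 3.65 holder xyz mm 194.1 -0.5 43.6 yaw 106.65 tz [ 0.001  0.001 -1.   ] F [-13.7  -5.   59.9] w -0.0001 g 29.6 world [0.4706 0.2108 0.0436] q7 0.01
```

```bash
python3 -m jog '[[[0,0,-5],[0,0,0],1],[[0,0,-40],[0,0,0],1],[[0,0,-90],[0,0,0],1],[[-50,-12,-125],[0,0,8],0.4],[[-100,-25,-150],[0,0,16],0.4],[[-150,-38,-150],[0,0,25],0.4],[[-200,-50,-150],[0,0,33],0.4],[[-245,-62,-150],[0,0,41],0.4],[[-290,-74,-150],[0,0,50],0.4],[[-335,-86,-150],[0,0,58],0.4],[[-380,-97,-150],[0,0,66],0.4],[[-425,-108,-150],[0,0,74],0.4]]' >/dev/null
python3 - <<'E'
from h import *
rep(); f,W=grab("top"); f2,S=grab("scene")
for n,w in(("top",W),("scene",S)):
    P=w.reshape(-1,3); P=P[np.isfinite(P[:,0])]; q=(P[:,:2]-C)*1000; L=np.c_[q@D,q@E_,P[:,2]*1000]
    for x in (150,170,180,195,205,215,222):
        p=L[(abs(L[:,0]-x)<5)&(abs(L[:,1])<10)&(L[:,2]>8)]; print(n,x,len(p),np.median(p[:,2]).round(1) if len(p) else '',end=' | ')
    print()
    b=P[(abs(P[:,0]-.4914)<.07)&(abs(P[:,1]+.2534)<.07)]
    for z0,z1 in((.018,.066),(.05,.066)):
        k=b[(b[:,2]>z0)&(b[:,2]<z1)]
        if len(k)>9: print(n,len(k),cv2.minAreaRect((k[:,:2]*1000).astype(np.float32)),np.median(k[:,2]))
E
```

```text
t 4.85 holder xyz mm -229.4 108.3 191.6 yaw 32.38 tz [ 0.001  0.    -1.   ] F [0.4 0.3 0.2] w 0.0516 g 0.0 world [ 0.4883 -0.2261  0.1916] q7 -0.26
top 150 31 30.7 | top 170 32 31.0 | top 180 32 31.1 | top 195 31 31.5 | top 205 29 32.7 | top 215 34 32.0 | top 222 27 32.2 | 
top 74 ((513.06591796875, -228.73486328125), (28.44670295715332, 17.427152633666992), 5.603818893432617) 0.028260427220674456
scene 150 21 31.5 | scene 170 21 31.8 | scene 180 20 30.8 | scene 195 20 31.8 | scene 205 18 33.2 | scene 215 15 32.2 | scene 222 13 32.2 | 
scene 738 ((490.924072265625, -254.1324462890625), (82.81035614013672, 59.60637664794922), 8.249664306640625) 0.03125559980351783
scene 290 ((491.61151123046875, -254.07652282714844), (78.49420928955078, 27.30406951904297), 7.691771507263184) 0.060837083897320066
```

```bash
python3 -m jog '[[[-13,23,0],[0,0,8],0.4],[[-13,23,20],[0,0,16],0.4],[[-13,23,40],[0,0,24.6],0.4],[[-13,23,60],[0,0,24.6],0.4],[[-13,23,60],[0,0,24.6],0.4],[[-13,23,60],[0,0,24.6],0.4]]' >/dev/null
python3 - <<'E'
from h import *
rep(); p,r=tool(); d=np.r_[.4914,-.2537,.047]-p; print("tool delta mm",r.inv().apply(d)*1000)
f,W=grab("wrist"); save("w1.png",f)
b=W.reshape(-1,3); b=b[np.isfinite(b[:,0])&(b[:,2]>.055)&(b[:,2]<.066)&(abs(b[:,0]-.4914)<.06)&(abs(b[:,1]+.2537)<.035)]
print(len(b),cv2.minAreaRect((b[:,:2]*1000).astype(np.float32)),np.median(b[:,2]))
E
```

```text
t 5.55 holder xyz mm -253.4 113.8 131.8 yaw 8.12 tz [-0. -0. -1.] F [ 0.  -0.9  0.9] w 0.0512 g 0.0 world [ 0.4899 -0.2506  0.1318] q7 -0.49
tool delta mm [ 1.03220242  3.26325287 84.76768076]
4451 ((491.19476318359375, -254.83056640625), (75.22405242919922, 27.960376739501953), 7.832298278808594) 0.059402951221219
```

View pics/w1.png

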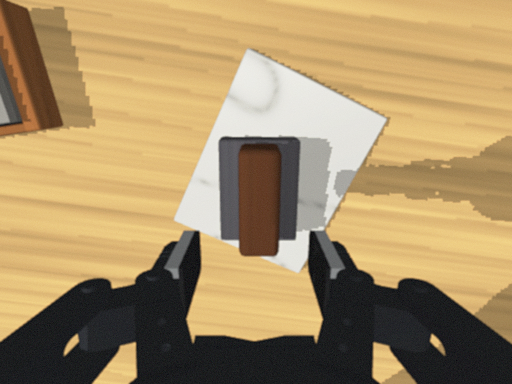

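The wrist view shows the ridge handle at (260,200) with an open finger on each side. The plate lies wholly on the slab. Next I descend and grip.

```bash
python3 -m jog '[[[1,4,30],[0,0,0],0.4],[[1,4,60],[0,0,0],0.4],[[1,4,80],[0,0,0],0.4],[[1,4,84],[0,0,0],0.4],[[1,4,84],[0,0,0],0.4],[[1,4,84],[0,0,0],1],[[1,4,84],[0,0,0],1],[[1,4,84],[0,0,0],1],[[1,4,84],[0,0,0],1],[[1,4,84],[0,0,0],1]]' 100 >/dev/null
python3 -c "from h import *; rep()"
python3 -m jog '[[[0,0,-5],[0,0,0],1],[[0,0,-20],[0,0,0],1],[[0,0,-50],[0,0,0],1],[[0,0,-80],[0,0,0],1],[[0,0,-80],[0,0,0],1],[[0,0,-80],[0,0,0],1],[[0,0,-80],[0,0,0],1]]' >/dev/null
python3 -c "from h import *; rep()"
```

```text
t 6.6 holder xyz mm -257.8 112.7 48.9 yaw 8.1 tz [ 0.002 -0.    -1.   ] F [-2.7  2.2 14.2] w 0.0264 g 99.4 world [ 0.4923 -0.2545  0.0489] q7 -0.4
t 7.3 holder xyz mm -256.8 113.5 126.9 yaw 8.11 tz [-0.001  0.001 -1.   ] F [ 0.6  0.1 -4.2] w 0.0259 g 99.3 world [ 0.4913 -0.2538  0.1269] q7 -0.48
```

```bash
python3 -m jog '[[[7,-19,0],[0,0,-8.2],1],[[14,-38,0],[0,0,-16.4],1],[[21,-57,0],[0,0,-24.6],1],[[28,-76,0],[0,0,-32.8],1],[[35,-95,0],[0,0,-41],1],[[42,-114,0],[0,0,-49.2],1],[[50,-133,0],[0,0,-57.4],1],[[57,-152,0],[0,0,-65.6],1],[[65,-171,0],[0,0,-73.8],1],[[73,-190,0],[0,0,-82],1],[[78,-205,0],[0,0,-90.4],1],[[82,-216,0],[0,0,-98.6],1]]' >/dev/null
python3 -m jog '[[[0,0,10],[0,0,0],1],[[0,0,25],[0,0,0],1],[[0,0,30],[0,0,0],1],[[0,0,30],[0,0,0],1],[[0,0,30],[0,0,0],1],[[0,0,30],[0,0,0],1]]' >/dev/null
python3 - <<'E'
from h import *
rep(); f,W=grab("wrist"); f2,S=grab("scene"); save("s1.png",np.hstack([f[:,:400],cv2.resize(f2[90:230,160:330],None,fx=2.35,fy=2.743)]))
E
```

```text
t 9.1 holder xyz mm -56.4 -0.3 97.7 yaw 106.63 tz [ 0. -0. -1.] F [ 0.1  0.1 -3.5] w 0.0265 g 99.1 world [ 0.5425 -0.0291  0.0977] q7 0.45
```

View pics/s1.png

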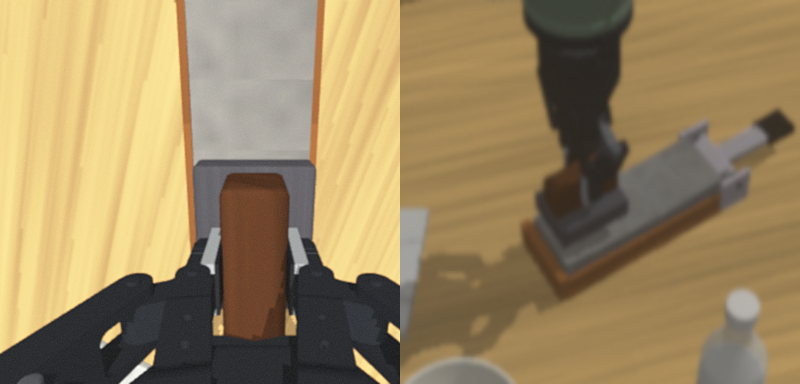

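The block sits square over the stone's stop end, with its plate at (255,190) in the wrist half of the picture, and the lever is shut. I'll lower it gently.

```bash
python3 -m jog '[[[0,0,5],[0,0,0],1],[[0,0,10],[0,0,0],1],[[0,0,13],[0,0,0],1],[[0,0,14],[0,0,0],1],[[0,0,14],[0,0,0],1]]' | grep -E "pos|force"
for i in 1 2 3; do python3 -m jog '[[[0,0,1],[0,0,0],1],[[0,0,1],[0,0,0],1]]' | grep -E "pos|wrist"; done
```

```text
ee_pos: [0.5422, -0.0289, 0.0831]
wrist_force: [0.0, 0.7, -3.9]
grasp_force: 99.1
ee_pos: [0.5423, -0.0289, 0.0823]
wrist_force: [-0.5, -0.3, -4.4]
ee_pos: [0.5423, -0.0288, 0.0813]
wrist_force: [-0.1, -0.1, -3.4]
ee_pos: [0.5423, -0.0289, 0.0802]
wrist_force: [0.2, 0.6, -3.5]
```

```bash
for i in 1 2 3; do python3 -m jog '[[[0,0,1],[0,0,0],1],[[0,0,1],[0,0,0],1]]' | grep -E "pos|wrist"; done
```

```text
ee_pos: [0.5423, -0.0288, 0.0793]
wrist_force: [-0.9, -0.3, -0.5]
ee_pos: [0.5424, -0.0288, 0.0784]
wrist_force: [-1.9, 1.0, 3.5]
ee_pos: [0.5424, -0.0287, 0.0774]
wrist_force: [-2.4, 2.9, 5.2]
```

```bash
python3 -m jog '[[[0,0,0.2],[0,0,0],1],[[0,0,0.2],[0,0,0],1],[[2,0,0.3],[0,0,0],1],[[5,0,0.3],[0,0,0],1],[[8,0,0.4],[0,0,0],1]]' | grep -E "wrist"; python3 -c "from h import *; rep()"
```

```text
wrist_force: [1.3, -3.1, 3.3]
t 11.4 holder xyz mm -48.4 -0.4 77.0 yaw 106.67 tz [ 0.001 -0.    -1.   ] F [ 1.3 -3.1  3.3] w 0.0262 g 100.3 world [ 0.5403 -0.0214  0.077 ] q7 0.45
```

```bash
python3 -m jog '[[[2,0,0.7],[0,0,0],1],[[5,0,1],[0,0,0],1],[[8,0,1.1],[0,0,0],1]]' | grep -E "pos|wrist"; python3 -m jog '[[[3,0,0.2],[0,0,0],1],[[6,0,0.4],[0,0,0],1],[[9,0,0.6],[0,0,0],1]]' | grep -E "pos|wrist"
```

```text
ee_pos: [0.5382, -0.0138, 0.0761]
wrist_force: [1.2, -4.4, 7.8]
ee_pos: [0.5356, -0.0051, 0.0755]
wrist_force: [2.4, -5.0, 7.8]
```

```bash
python3 -m jog '[[[3,0,0],[0,0,0],1],[[6,0,0.1],[0,0,0],1],[[9,0,0.2],[0,0,0],1]]' | grep -E "pos|wrist"; python3 -m jog '[[[3,0,0],[0,0,0],1],[[6,0,0.1],[0,0,0],1],[[9,0,0.1],[0,0,0],1]]' >/dev/null; python3 -c "from h import *; rep()"
```

```text
ee_pos: [0.5328, 0.0037, 0.0751]
wrist_force: [1.2, -3.8, 3.7]
t 12.6 holder xyz mm -12.8 -0.2 74.9 yaw 106.7 tz [-0. -0. -1.] F [ 1.6 -3.3  4. ] w 0.0265 g 100.3 world [0.5299 0.0126 0.0749] q7 0.39
```

```bash
python3 -m jog '[[[3,0,0.5],[0,0,0],1],[[6,0,0.6],[0,0,0],1],[[9,0,0.6],[0,0,0],1],[[12,0,0.6],[0,0,0],1]]' | grep -E "pos|wrist"; python3 -m jog '[[[3,0,0],[0,0,0],1],[[6,0,0],[0,0,0],1],[[9,0,0],[0,0,0],1]]' >/dev/null; python3 -c "from h import *; rep()"
```

```text
ee_pos: [0.5268, 0.0237, 0.0745]
wrist_force: [1.2, -6.3, 7.6]
t 13.3 holder xyz mm 7.6 -0.5 74.6 yaw 106.66 tz [ 0.001 -0.    -1.   ] F [ 1.4 -6.   8.5] w 0.0261 g 100.8 world [0.5242 0.0322 0.0746] q7 0.36
```

```bash
python3 -m jog '[[[3,0,-0.3],[0,0,0],1],[[6,0,-0.5],[0,0,0],1],[[9,0,-0.6],[0,0,0],1]]' | grep -E "pos|wrist"; python3 -m jog '[[[3,0,-0.1],[0,0,0],1],[[6,0,-0.2],[0,0,0],1],[[9,0,-0.4],[0,0,0],1]]' >/dev/null; python3 -c "from h import *; rep()"
```

```text
ee_pos: [0.5213, 0.0412, 0.0749]
wrist_force: [1.8, -4.4, 5.7]
t 13.9 holder xyz mm 26.0 -0.2 75.3 yaw 106.68 tz [-0. -0. -1.] F [ 2.4 -3.8  4.7] w 0.0261 g 100.2 world [0.5187 0.0498 0.0753] q7 0.33
```

```bash
python3 -m jog '[[[3,0,0.1],[0,0,0],1],[[6,0,0],[0,0,0],1],[[9,0,-0.2],[0,0,0],1]]' | grep -E "pos|wrist"; python3 -m jog '[[[3,0,-0.3],[0,0,0],1],[[6,0,-0.6],[0,0,0],1],[[9,0,-0.8],[0,0,0],1]]' >/dev/null; python3 -c "from h import *; rep()"
```

```text
ee_pos: [0.5164, 0.0581, 0.0757]
wrist_force: [3.1, -7.8, 8.2]
t 14.5 holder xyz mm 44.0 -0.2 76.4 yaw 106.68 tz [ 0. -0. -1.] F [ 1.6 -6.3  6.6] w 0.0268 g 100.5 world [0.5135 0.0669 0.0764] q7 0.3
```

```bash
python3 -m jog '[[[3,0,-0.3],[0,0,0],1],[[6,0,-0.5],[0,0,0],1],[[9,0,-0.8],[0,0,0],1]]' | grep -E "pos|wrist"; python3 -m jog '[[[2,0,-0.2],[0,0,0],1],[[3,0,-0.3],[0,0,0],1],[[3,0,-0.3],[0,0,0],1],[[3,0,-0.3],[0,0,0],1]]' >/dev/null; python3 -c "from h import *; rep()"
```

```text
ee_pos: [0.5108, 0.0758, 0.077]
wrist_force: [1.3, -3.7, 2.1]
t 15.2 holder xyz mm 56.3 -0.1 77.3 yaw 106.71 tz [-0.001  0.    -1.   ] F [-1.1  0.4  2.2] w 0.0267 g 100.1 world [0.5099 0.0787 0.0773] q7 0.28
```

```bash
python3 -m jog '[[[0,0,0.5],[0,0,0],1],[[1,0,1],[0,0,0],1],[[2,0,1],[0,0,0],1],[[2,0,1],[0,0,0],1],[[2,0,1],[0,0,0],1]]' | grep -E "pos|wrist"
```

```text
ee_pos: [0.5099, 0.0795, 0.0767]
wrist_force: [0.4, -6.4, 8.6]
```

```bash
python3 -m jog '[[[0,0,-3],[0,0,0],1],[[0,0,-20],[0,0,0],1],[[0,0,-50],[0,0,0],1],[[0,0,-85],[0,0,0],1],[[0,0,-110],[0,0,0],1],[[0,0,-110],[0,0,0],1],[[0,0,-110],[0,0,0],1]]' | grep -E "pos|wrist"
python3 -m jog '[[[-27,-9,0],[0,0,8.2],1],[[-54,-18,0],[0,0,16.4],1],[[-81,-28,0],[0,0,24.6],1],[[-108,-37,0],[0,0,32.8],1],[[-135,-46,0],[0,0,41],1],[[-162,-56,0],[0,0,49.2],1],[[-189,-65,0],[0,0,57.4],1],[[-216,-75,0],[0,0,65.6],1],[[-243,-84,0],[0,0,73.8],1],[[-270,-93,0],[0,0,82],1],[[-295,-102,0],[0,0,90.4],1],[[-319,-111,0],[0,0,98.6],1]]' >/dev/null
python3 -m jog '[[[0,0,20],[0,0,0],1],[[0,0,50],[0,0,0],1],[[0,0,80],[0,0,0],1],[[0,0,100],[0,0,0],1],[[0,0,110],[0,0,0],1],[[0,0,110],[0,0,0],1],[[0,0,110],[0,0,0],1]]' >/dev/null
python3 - <<'E'
from h import *
rep(); f,W=grab("wrist"); f2,S=grab("scene"); save("p1.png",np.hstack([f[:,:400],cv2.resize(f2[90:230,110:340],None,fx=1.74,fy=2.743)]))
E
```

```text
ee_pos: [0.5092, 0.0807, 0.1859]
wrist_force: [-0.7, 0.8, -4.4]
t 18.3 holder xyz mm -261.2 111.1 76.6 yaw 8.08 tz [-0. -0. -1.] F [ 0.6  0.2 -4.3] w 0.026 g 99.5 world [ 0.4948 -0.2573  0.0766] q7 -0.43
```

View pics/p1.png

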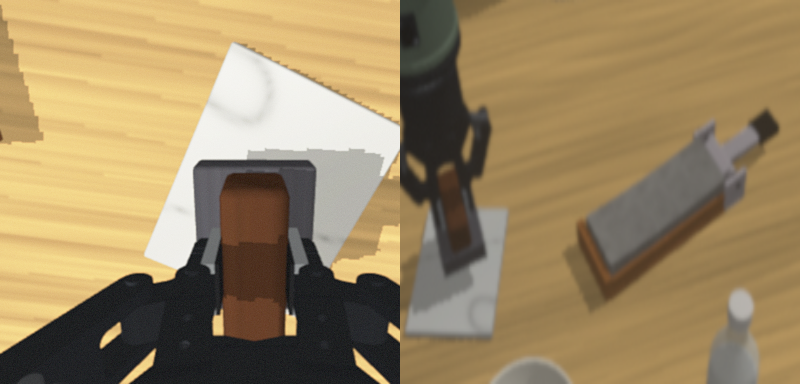

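The block is over the slab, with its plate at (255,190). The stone is still clamped and the lever shut. I'll lower it slowly.

```bash
python3 -m jog '[[[0,0,10],[0,0,0],1],[[0,0,18],[0,0,0],1],[[0,0,22],[0,0,0],1],[[0,0,24],[0,0,0],1],[[0,0,25],[0,0,0],1],[[0,0,25],[0,0,0],1]]' | grep -E "pos|wrist"
for i in 1 2 ; do python3 -m jog '[[[0,0,0.5],[0,0,0],1],[[0,0,1],[0,0,0],1]]' | grep -E "pos|wrist"; done
```

```text
ee_pos: [0.4949, -0.2572, 0.0514]
wrist_force: [-0.1, -0.2, -4.2]
ee_pos: [0.495, -0.2572, 0.0505]
wrist_force: [-0.2, 0.4, -4.4]
ee_pos: [0.4949, -0.2571, 0.0494]
wrist_force: [0.3, -0.3, -5.9]
```

```bash
for i in 1 2 3; do python3 -m jog '[[[0,0,0.3],[0,0,0],1],[[0,0,0.5],[0,0,0],1]]' | grep -E "pos|wrist"; done
```

```text
ee_pos: [0.4949, -0.2571, 0.049]
wrist_force: [-2.3, 1.0, 4.1]
ee_pos: [0.4948, -0.2571, 0.0489]
wrist_force: [-5.1, 4.4, 15.7]
ee_pos: [0.4948, -0.2571, 0.0489]
wrist_force: [-8.3, 7.5, 28.5]
```

```bash
python3 -m jog '[[[0,0,-1],[0,0,0],1],[[0,0,-1],[0,0,0],1],[[0,0,-1],[0,0,0],0.4],[[0,0,-1],[0,0,0],0.4],[[0,0,-1],[0,0,0],0.4],[[0,0,-1],[0,0,0],0.4],[[0,0,-20],[0,0,0],0.4],[[0,0,-60],[0,0,0],0.4],[[0,0,-110],[0,0,0],0.4],[[0,0,-150],[0,0,0],0.4],[[0,0,-150],[0,0,0],0.4]]' | grep -E "pos|wrist|width"
python3 -m jog '[[[-50,0,0],[0,0,0],0.4],[[-90,-40,0],[0,0,0],0.4],[[-90,-80,0],[0,0,0],0.4],[[-90,-120,0],[0,0,0],0.4],[[-90,-120,0],[0,0,0],0.4],[[-90,-120,0],[0,0,0],0.4],[[-90,-120,0],[0,0,0],0.4]]' | grep -E "pos|wrist"
python3 - <<'E'
from h import *
f,W=grab("top"); f2,S=grab("scene"); save("e1.png",f2)
for n,w in(("top",W),("scene",S)):
    P=w.reshape(-1,3); P=P[np.isfinite(P[:,0])]; q=(P[:,:2]-C)*1000; L=np.c_[q@D,q@E_,P[:,2]*1000]
    for x in (-95,-60,0,60,95,150,180,215,222):
        p=L[(abs(L[:,0]-x)<5)&(abs(L[:,1])<10)&(L[:,2]>8)]; print(n,x,len(p),np.median(p[:,2]).round(1) if len(p) else '',end=' | ')
    print()
    b=P[(abs(P[:,0]-.495)<.07)&(abs(P[:,1]+.257)<.07)]
    for z0,z1 in((.018,.066),(.05,.066)):
        k=b[(b[:,2]>z0)&(b[:,2]<z1)]
        if len(k)>9: print(n,len(k),cv2.minAreaRect((k[:,:2]*1000).astype(np.float32)),np.median(k[:,2]))
E
```

```text
ee_pos: [0.4964, -0.2583, 0.2025]
wrist_force: [0.3, -0.3, -0.2]
gripper_width: 0.0512
ee_pos: [0.389, -0.1517, 0.1979]
wrist_force: [0.7, 0.3, 0.6]
top -95 28 39.3 | top -60 31 37.0 | top 0 32 36.6 | top 60 31 37.9 | top 95 33 40.0 | top 150 31 30.2 | top 180 34 31.3 | top 215 30 31.9 | top 222 32 31.6 | 
top 140 ((522.4349365234375, -253.00502014160156), (22.0929012298584, 61.18460464477539), 8.40162467956543) 0.03129614654300672
top 53 ((523.3800659179688, -251.48587036132812), (15.309292793273926, 27.01638412475586), 10.215534210205078) 0.06024566605606729
scene -95 33 39.3 | scene -60 23 37.8 | scene 0 24 37.0 | scene 60 21 38.8 | scene 95 24 40.3 | scene 150 24 31.4 | scene 180 17 31.6 | scene 215 16 32.4 | scene 222 15 31.7 | 
scene 741 ((494.41241455078125, -257.57421875), (82.8650131225586, 59.40846252441406), 8.249244689941406) 0.03141703732303314
scene 291 ((494.3221130371094, -257.4434509277344), (77.53439331054688, 27.29979133605957), 7.772902965545654) 0.06108393587128225
```

View pics/e1.png

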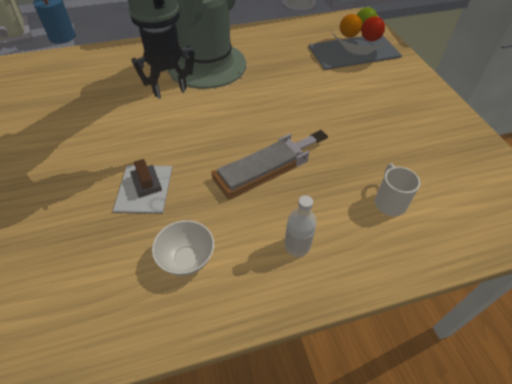

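The block stands on its slab at (146,180) and the lever lies level, with its grip at (318,137). The stone is in place, the crockery and bottle look unmoved, and the robot is clear.

```bash
python3 -c "from h import *; print(close_job())"
```

```text
the job is handed in; nothing more can be done
None
```

I shut the lever, made the stroke in one pass from stop end to lever end at an estimated 6–13 N (wrist readings between moves), and put the block back on its slab; the job is handed in, but no verdict was returned.

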